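Unload a coupon rack and show the weld to the inspection camera

ROBOT

A 6-joint arm with a two-finger parallel gripper is mounted at the origin on a cart in front of the work surface, level with it; the furniture and walls round the work are solid. World frame = base frame: x ahead of the robot, y to its left, z up, the work surface at z = 0. Lengths are in m, angles in degrees, forces in N, time in s.
With the tool pointing down it reaches from about 0.25 to 0.725 m from the base axis. Payload 9.7 kg.
Tool frame: the origin (TCP) lies at the very end of the fingers, on their centre line; the grasp point (between the pads) lies 19 mm behind it (bot.pinch_z is the distance from the TCP to the grasp point, in m); x points along the fingers, z is the direction in which the jaws open and shut, and the axes are right-handed (so a half turn about x gives the same grasp; the last joint's range is limited). The gripper opens to 85 mm and grips with 20 to 120 N. Pads are 22 mm wide; open, the fingers measure 114 mm over their backs; the gripper's body (76 mm by 85 mm) begins 54 mm behind the grasp point. The pads swing forward as they close: fully open they stand 13 mm farther back than shut.
Start: joints at [65.317, 4.979, 10.078, 95.1, 0, 90], TCP at [0.23, 0.5, 0.231] pointing down, gripper open.
Joint ranges: [-179.16, 179.16], [-48.56, 103.87], [-65.8, 70.77], [-126.05, 130.52], [-82.76, 87.17], [-180, 180]. Speed limits (degrees/s): [127.2, 127.2, 147.25, 180, 180, 180].

INTERFACE

Orientations are given as [roll, pitch, yaw] about the fixed x, y, z axes, in that order (R = Rz(yaw) Ry(pitch) Rx(roll)).
In Python, from workcell import bot gives the robot as it stands.
- The arm moves only by the tool play_rows, never from a script. Its argument "rows" is a list of rows, each a list of 3 entries, a list of its own where there are three numbers: the shift along the tool's x, y, z in cm, then the turn about the tool's x in degrees, then the finger opening in cm, from 0 to 8.54. A call has 1 to 12 rows; each row is the pose to reach, as a shift and turn from the pose commanded when the call began, along the tool's axes at that moment; what a row does not reach only later rows make up. A row lasts 1/12 s, in which the tool goes at most 41.7 mm and 7.16 degrees, less where a joint would pass 70% of its speed; a pose out of reach is approached as far as the arm can. A call with a gripper value outside its range is refused whole. The fingers move at their own pace and stop on an object; "squeeze" is the grip in N (left out, the last holds). Time passes only in rows, so rows that repeat a pose let the fingers close. It gives the time, the measured TCP pose, the force and the opening at its end, in the units of the state.
- bot.get_obs(): the state, without advancing time (a new reading comes with each control period).
- bot.camera(name): name is "side" or "top" or "wrist"; returns (picture, depth): 480x640x3 uint8, blue, green, red; 480x640 float32, m along the optical axis (not along the pixel's ray), 0 where there is no reading.
- bot.camera_model(name): a dict with "fx", "fy", "cx", "cy" (pixels), "origin" and "attitude" of the camera in the world; the wrist camera has in their place "mount" (4x4, takes a point from camera to tool coordinates, whose origin is the TCP and whose axes are the tool frame's). Camera axes: x right, y down, z forward; pixel columns grow to the right and rows downward; lengths in m; the calibration is good to about 2 mm. A picture is of the moment at which its call begins: read the wrist's pose just before it. camera_model takes no time and is no camera call.
- bot.job_done(): hands the job in, once; it reports no verdict.
The state is a dict: "time": time; "q": joint angles; "qd": joint speeds; "joint_efforts": joint torques, N m; "ee_pos": TCP position; "tcp_rot": TCP orientation; "wrist_force": force on the tool from outside, world axes, zero at the start; "torque": the same for the moment, N m; "opening": finger opening in m.
Only numpy, scipy, OpenCV 4.12 (cv2) and the standard library are available. Lean on these libraries where they do the work, as an engineer would, in place of code of your own. Each camera call takes 0.05 s, during which the arm holds its last target.

TASK

Swing the coupon rack's hold-down bar right back, pull out the coupon that has snapped off short and drop it into the wire scrap basket. Then draw out the coupon with the weld bead and present it to the inspection camera: in the air, upright with its hole end up, the bead squarely facing the lens and not covered by a finger, centred on the lens axis 10 cm in front of the lens. Finish still holding it there, motionless; leave the plain coupon in its slot and the timer, beaker and big stopper where they are.

Things in the scene. Friction and masses are not known exactly. Their poses are not given: they have to be found in the camera images.
- rack: fixed rack, 246 mm long: grey block 50 x 230 x 30 mm (local x, y, z) between steel end plates 52 mm high. Origin: centre of the underside, z up, -x is the front (robot side). Slots 7 x 32 mm, 22 mm deep (floor 8 mm above the worktop) at local y = -70, 0, +70 mm, each with one upright coupon, broad faces to front and back; which coupon is in which slot varies.
- hold_down_bar (a joint): hinge of the hold-down bar (rad). 0 = upright: its 8 mm rod lies over all three coupons, rod centre 106 mm above the worktop, 8 mm above the 90 mm coupons' tops. Grows as it swings to local +x of the rack (away from the robot) to a stop at 1.62, lying level behind the rack. Stiff: it stays where left; about 2 N at the knob moves it.
- bar_knob (a point): centre of the black ball knob (22 mm diameter, on a 6 mm stem) in the middle of the hold-down bar, standing up from the rod when the bar is closed: 100 mm from the hinge axis, 28 mm beyond the centre of the rod
- bar_hinge (a point): middle of the hinge axis of the hold-down bar, 34 mm above the worktop; the axis runs along the rack's local y
- broken_coupon: the short coupon, snapped off: loose steel plate 5 x 30 mm (local x, y), its ragged top edge 55 to 61 mm (solid to 54 mm) above its foot, no hole, 60 g. Origin: centre of the foot, z along its length upwards; x is normal to the broad faces.
- broken_mid (a point): a point in the middle of the broken coupon, 30 mm above its foot
- plain_coupon: whole coupon without weld: steel plate 5 x 30 x 90 mm (local x, y, z) with an 8 mm hole centred 79 mm above the foot, 100 g, both faces bare. Origin: centre of the foot. It must stay in its slot.
- welded_coupon: whole coupon with a weld bead: steel plate 5 x 30 x 90 mm (local x, y, z), 8 mm hole centred 79 mm above the foot, about 100 g. Origin: centre of the foot, z along its length to the hole end; -x is normal to the face with the bead (towards the front of the rack at the start).
- weld_bead: the weld bead on the welded coupon: a dark rounded ridge 8 mm wide and 26 mm long across one broad face (the -x face), standing 2.5 mm proud, 45 mm above the coupon's foot. Origin: middle of the bead, on the coupon's long centre line, 1 mm in front of its mid-plane; same axes as the coupon.
- scrap_basket: fixed open wire basket, 150 x 110 mm (local x, y), rim 70 mm above the worktop, floor at 5 mm, walls 3 mm. Origin: centre of the underside.
- camera_stand: stand of the inspection camera, fixed: base plate 120 x 90 x 10 mm and a steel column 14 mm thick, 270 mm high. Origin: foot of the column; z up. The camera looks along local -x; the base plate reaches 90 mm forward.
- lens (a point): middle of the front of the camera's lens and ring light (58 mm diameter), 90 mm in front of the column; the height of the camera on the column varies (165 to 225 mm above the worktop). Same axes as the stand: the lens looks level along local -x.
- lab_timer: small flat white timer, 70 x 62 x 18 mm, loose on the worktop; leave it alone. Origin: centre of its underside.
- beaker: small glass beaker, 63 x 70 x 80 mm, loose on the worktop; leave it alone. Origin: centre of its underside.
- stopper_big: brown rubber stopper, 40 mm diameter, 30 mm high, loose on the worktop; leave it alone. Origin: centre of its underside.

How it is judged:
By the outcome, as a careful person would: the job done as asked, in the order asked, and still so for the second after the job is handed in, while the arm keeps its last pose, push and grip.
It also fails if it takes over 72 s, if anything falls off the work surface, if the arm or the gripper's body presses on something with over 40 N, if the wrist force passes 120 N, or if a joint passes its speed limit or range.

## Working session

There is one attempt and no reset: what is moved stays moved. The work goes in short steps, Python scripts to look and compute and a tool call to move; the robot and the scene stay as the last step left them, time stands still between calls to the robot, and variables do not carry over. Pictures are saved under pics/ and viewed, and the job is handed in when it is done.

Besides the shell and the picture viewer there is one more tool, called after "Call:" as name(argument=value, ...), one argument or row to a line, values as JSON. play_rows: Moves the arm, as the interface text tells. Its arguments: {"type":"object","properties":{"rows":{"type":"array"},"squeeze":{"type":"number"}},"required":["rows"]}

```bash
ls; mkdir -p pics; python3 - <<'E'
from workcell import bot
import cv2,numpy as np
print(bot.get_obs()); 
for n in ("side","top","wrist"):
    m=bot.camera_model(n); print(n,m)
    p,d=bot.camera(n); cv2.imwrite(f"pics/{n}0.png",p); np.save(f"pics/{n}0.npy",d)
E
```

```text
pics
{'time': 0.0, 'q': array([ 6.53178908e+01,  5.01217747e+00,  1.00340632e+01,  9.50999734e+01,
       -6.44256150e-04,  9.00000241e+01]), 'qd': array([ 0.03089785, -0.01011821, -0.04192013, -0.06636793,  0.05043391,
       -0.03297496]), 'joint_efforts': array([-2.32268889e-03, -5.20385027e+01,  4.64805901e+01,  1.63882220e-02,
       -1.37322204e-04, -9.41883457e-06]), 'ee_pos': array([0.22957623, 0.49953767, 0.23056924]), 'tcp_rot': array([-179.52727308,   89.9219096 , -114.20940592]), 'wrist_force': array([-0.43268302, -0.06000666,  0.59235653]), 'torque': array([-0.01071199, -0.00417225, -0.03626638]), 'opening': 0.08576110222643689}
side {'fx': 458.39046689160404, 'fy': 458.39046689160404, 'cx': 322.2739508341441, 'cy': 240.06181221190366, 'origin': array([ 0.05679258, -0.94115248,  0.5613059 ]), 'attitude': array([-112.04970178,   -1.0431297 ,  -28.07743001])}
top {'fx': 476.3211506079589, 'fy': 476.3211506079589, 'cx': 321.6404219999911, 'cy': 243.6594813262463, 'origin': array([ 0.45864856, -0.00894134,  1.16277396]), 'attitude': array([-173.07031016,    1.7070832 ,  -89.60774141])}
wrist {'fx': 360.0099638396758, 'fy': 360.0099638396758, 'cx': 325.38837297687616, 'cy': 244.77003786269276, 'mount': array([[ 1.06275984e-03, -3.00486790e-01,  9.53785384e-01,
        -1.42187836e-01],
       [ 7.03688359e-04, -9.53785462e-01, -3.00487599e-01,
         7.61735260e-02],
       [ 9.99999188e-01,  9.90513825e-04, -8.02195828e-04,
        -3.81949319e-04],
       [ 0.00000000e+00,  0.00000000e+00,  0.00000000e+00,
         1.00000000e+00]])}
```

View pictures.

View pics/side0.png

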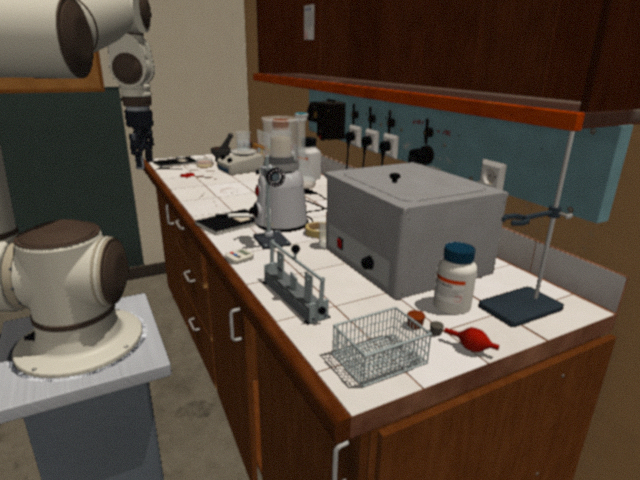

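View pics/top0.png

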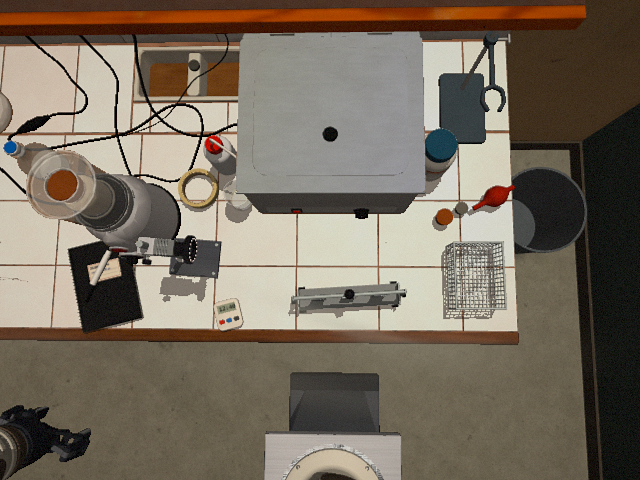

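View pics/wrist0.png

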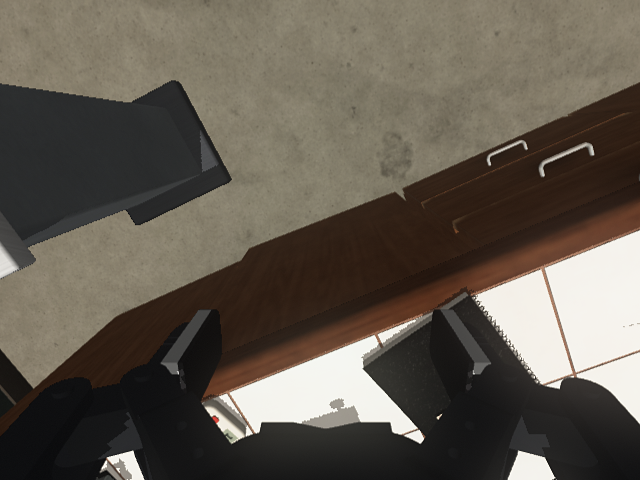

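```bash
cat > h.py <<'E'
import numpy as np,cv2
from scipy.spatial.transform import Rotation as R
from workcell import bot
def T(name):
    m=bot.camera_model(name)
    if 'mount' in m:
        o=bot.get_obs(); A=np.eye(4); A[:3,:3]=R.from_euler('xyz',o['tcp_rot'],degrees=True).as_matrix(); A[:3,3]=o['ee_pos']
        return A@m['mount'],m
    A=np.eye(4);A[:3,:3]=R.from_euler('xyz',m['attitude'],degrees=True).as_matrix();A[:3,3]=m['origin'];return A,m
def cloud(A,m,d):
    v,u=np.mgrid[:480,:640]
    P=np.stack([(u-m['cx'])/m['fx']*d,(v-m['cy'])/m['fy']*d,d],-1)
    W=P@A[:3,:3].T+A[:3,3]; W[d==0]=np.nan; return W
def plane(A,m,u,v,z):
    r=A[:3,:3]@np.array([(u-m['cx'])/m['fx'],(v-m['cy'])/m['fy'],1]); return A[:3,3]+r*(z-A[2,3])/r[2]
def proj(A,m,P):
    p=(np.asarray(P)-A[:3,3])@A[:3,:3]; return p[...,0]/p[...,2]*m['fx']+m['cx'],p[...,1]/p[...,2]*m['fy']+m['cy']
E
python3 - <<'E'
from h import *
t=cv2.imread('pics/top0.png');s=cv2.imread('pics/side0.png')
a=cv2.resize(t[225:345,60:260],(800,480),interpolation=cv2.INTER_CUBIC)
b=cv2.resize(t[260:335,280:420],(800,429),interpolation=cv2.INTER_CUBIC)
c=cv2.resize(s[130:330,180:340],(480,600),interpolation=cv2.INTER_CUBIC)
for n,i in zip("abc",(a,b,c)): cv2.imwrite(f'pics/z_{n}.png',i)
A,m=T('top'); W=cloud(A,m,np.load('pics/top0.npy'))
for uv in [(350,295),(300,299),(402,293),(395,320),(180,270),(192,250),(150,245),(475,280),(230,315),(280,300)]: print(uv,W[uv[1],uv[0]].round(3))
A,m=T('side'); W=cloud(A,m,np.load('pics/side0.npy'))
for uv in [(296,248),(273,177),(280,150),(300,220)]: print(uv,W[uv[1],uv[0]].round(3))
E
```

```text
(350, 295) [ 0.473 -0.039  0.142]
(300, 299) [0.464 0.07  0.11 ]
(402, 293) [ 0.479 -0.159  0.073]
(395, 320) [ 0.416 -0.15   0.005]
(180, 270) [0.533 0.372 0.011]
(192, 250) [0.561 0.285 0.205]
(150, 245) [0.567 0.358 0.241]
(475, 280) [ 0.513 -0.344  0.002]
(230, 315) [0.425 0.245 0.017]
(280, 300) [0.461 0.127 0.002]
(296, 248) [ 0.473 -0.048  0.142]
(273, 177) [0.554 0.286 0.225]
(280, 150) [0.636 0.422 0.274]
(300, 220) [0.692 0.39  0.037]
```

View pics/z_a.png

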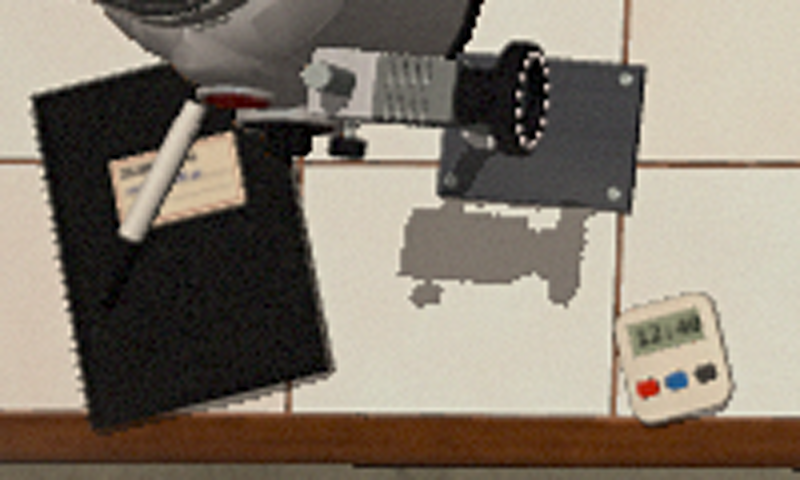

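View pics/z_b.png

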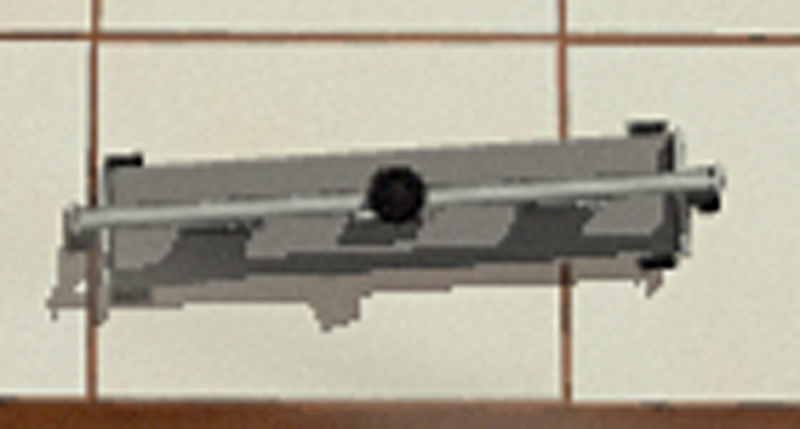

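View pics/z_c.png

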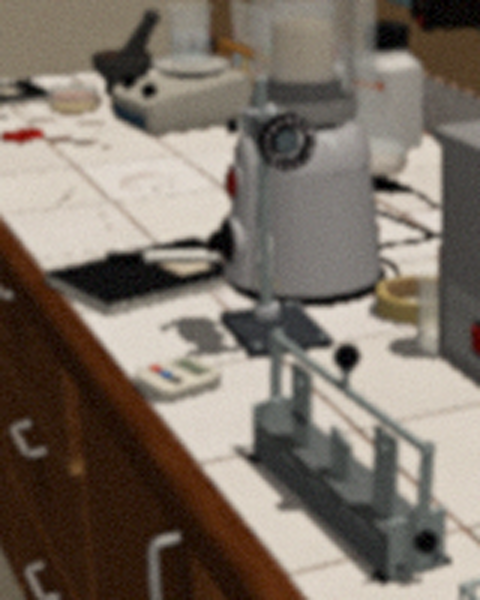

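```bash
python3 - <<'E'
from h import *
t=cv2.imread('pics/top0.png')
A,m=T('top'); W=cloud(A,m,np.load('pics/top0.npy'))
k=8/ (800/140/ (800/140)); f=140/800
# knob dark blob
hsv=cv2.cvtColor(t,cv2.COLOR_BGR2HSV)
roi=np.zeros((480,640),bool); roi[285:305,338:360]=1
mk=roi&(hsv[...,2]<45); v,u=np.nonzero(mk); print('knob px',u.mean(),v.mean(),mk.sum(), plane(A,m,u.mean(),v.mean(),.138))
# rod points from depth .095-.115
rm=(W[...,2]>.095)&(W[...,2]<.12)&(abs(W[...,0]-.47)<.08)&(W[...,1]<.1)&(W[...,1]>-.19)
v,u=np.nonzero(rm);P=W[rm];print('rod n',len(P),P.min(0),P.max(0))
c=np.polyfit(P[:,1],P[:,0],1);print('x=a*y+b',c,'yaw',np.degrees(np.arctan(-c[0])))
# box
bm=(W[...,2]>.1)&(W[...,0]>.5)&(abs(W[...,1])<.15); P=W[bm];print('box',P[:,0].min(),np.nanpercentile(P[:,0],2),np.nanmedian(P[:,2]))
# basket
bm=(W[...,2]>.055)&(W[...,2]<.09)&(W[...,1]<-.2)&(W[...,0]<.6)&(W[...,1]>-.5); P=W[bm];print('basket',P.min(0),P.max(0),P.mean(0))
pts=np.argwhere(bm)[:,::-1].astype(np.float32); 
print(cv2.minAreaRect(P[:,:2].astype(np.float32)))
# camera
for zr in((.15,.3),):
  bm=(W[...,2]>zr[0])&(W[...,2]<zr[1])&(W[...,0]>.45)&(W[...,0]<.62)&(W[...,1]>.2)&(W[...,1]<.45);P=W[bm];print('cam',P.min(0),P.max(0))
# base plate
bp=(hsv[...,2]<110)&(W[...,2]>.004)&(W[...,2]<.016)&(W[...,1]>.2)&(W[...,1]<.42)&(W[...,0]>.47); P=W[bp];print('plate',len(P),cv2.minAreaRect(P[:,:2].astype(np.float32)),P.min(0),P.max(0))
o=bot.get_obs();print(R.from_euler('xyz',o['tcp_rot'],degrees=True).as_matrix().round(3))
E
```

```text
knob px 348.90410958904107 294.013698630137 73 [ 0.47482872 -0.03658089  0.138     ]
rod n 417 [ 0.46136603 -0.16269239  0.09546927] [0.48905657 0.08764748 0.1174424 ]
x=a*y+b [-0.06725683  0.4716876 ] yaw 3.847737485303948
box 0.6693943032659104 0.6727331599297679 0.2527854747015464
basket [ 0.44385604 -0.39076864  0.05533272] [ 0.59865905 -0.27419098  0.08045462] [ 0.5195388  -0.33363532  0.07269891]
((0.5214995741844177, -0.332491397857666), (0.15474404394626617, 0.1163378655910492), 0.2901136577129364)
cam [0.53028475 0.27423461 0.15032496] [0.61993608 0.44999996 0.29993025]
plate 2056 ((0.8258483409881592, 0.3214188814163208), (0.6243651509284973, 0.21281462907791138), 5.161795139312744) [0.51589573 0.20279106 0.00400966] [1.13248516 0.4199973  0.01599945]
[[-0.    -0.909  0.418]
 [-0.001  0.418  0.909]
 [-1.    -0.    -0.001]]
```

```bash
python3 - <<'E'
from h import *
s=cv2.imread('pics/side0.png')
c=cv2.resize(s[235:330,255:335],(500,594),interpolation=cv2.INTER_CUBIC)
cv2.imwrite('pics/z_d.png',cv2.convertScaleAbs(c,alpha=1.6))
E
```

```text
(no output)
```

View pics/z_d.png

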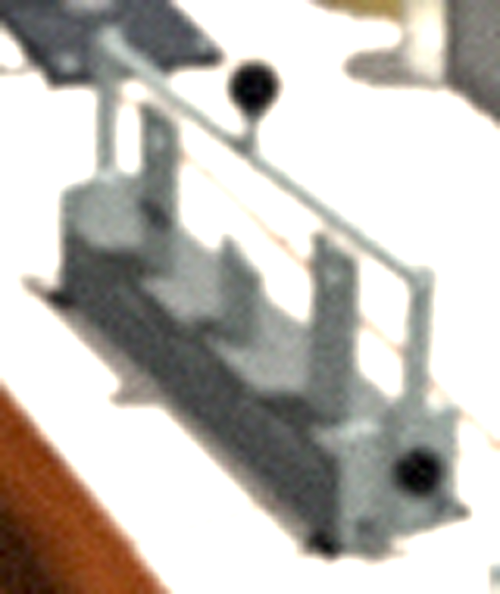

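Call:
play_rows(
  rows=[
    [[-2, 8, 0], -7, 3],
    [[-4, 12, 0], -14, 2],
    [[-4, 12, -4], -20, 0],
    [[-4, 12, -8], -25, 0],
    [[-4, 12, -12], -25, 0],
    [[-4, 12, -16], -25, 0],
    [[-4, 12, -20], -25, 0],
  ],
)

```text
time: 0.73
ee_pos: [0.0389, 0.3722, 0.2708]
tcp_rot: [165.1, 90.0, -104.5]
wrist_force: [-0.2, 0.4, 0.9]
opening: 0.0007
```

```bash
python3 - <<'E'
from h import *
o=bot.get_obs();print(o['time'],o['q'].round(1),o['ee_pos'].round(3));print(R.from_euler('xyz',o['tcp_rot'],degrees=True).as_matrix().round(3))
E
```

```text
0.7333 [ 84.  -17.5  -6.  101.6   0.   83.7] [0.039 0.372 0.271]
[[-0.    -1.    -0.006]
 [-0.001 -0.006  1.   ]
 [-1.     0.    -0.001]]
```

Call:
play_rows(
  rows=[
    [[0, -2, -3], 0, 0],
    [[0, -4, -6], 0, 0],
    [[0, -6, -9], 0, 0],
    [[0, -8, -12], 0, 0],
    [[0, -10.5, -15], 0, 0],
    [[0, -13, -18], 0, 0],
    [[0, -15.5, -21], 0, 0],
    [[0, -18, -24], 0, 0],
    [[0, -21, -27], 0, 0],
    [[0, -24, -30], 0, 0],
    [[0, -27, -33], 0, 0],
    [[0, -30, -36], 0, 0],
  ],
)

```text
time: 1.73
ee_pos: [0.3212, 0.0347, 0.2715]
tcp_rot: [-78.6, 89.9, 11.7]
wrist_force: [0.8, 1.9, -0.6]
opening: -0.0
```

Call:
play_rows(
  rows=[
    [[0, -3, -3], 0, 0],
    [[0, -6, -5], 0, 0],
    [[0, -6, -5], 0, 0],
    [[0, -6, -5], 0, 0],
  ],
)

```text
time: 2.07
ee_pos: [0.3812, -0.0139, 0.2702]
tcp_rot: [86.9, 89.8, 177.0]
wrist_force: [-1.1, 1.3, 0.1]
opening: -0.0
```

```bash
python3 - <<'E'
from h import *
A,m=T('wrist');p,d=bot.camera('wrist');cv2.imwrite('pics/w1.png',p);np.savez('pics/w1.npz',A=A,d=d);print(A.round(3),bot.get_obs()['ee_pos'])
E
```

```text
[[-0.003  0.955  0.297  0.305]
 [ 1.     0.003 -0.    -0.015]
 [-0.001  0.297 -0.955  0.413]
 [ 0.     0.     0.     1.   ]] [ 0.38052129 -0.01311061  0.27079522]
```

View pics/w1.png

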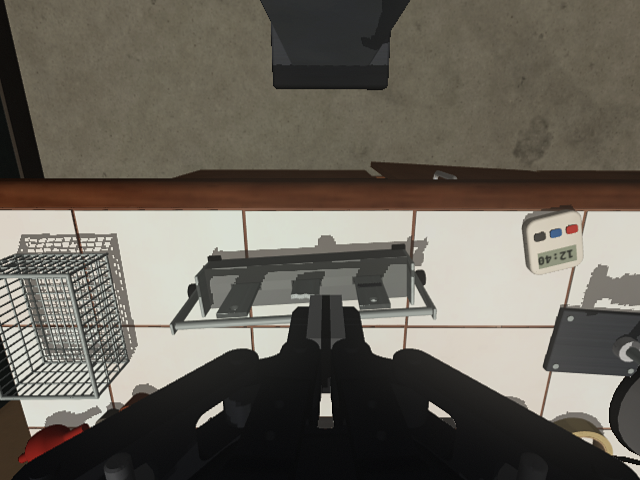

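```bash
python3 - <<'E'
from h import *
p=cv2.imread('pics/w1.png');cv2.imwrite('pics/w1z.png',cv2.convertScaleAbs(cv2.resize(p[230:340,165:445],(800,314),interpolation=cv2.INTER_CUBIC),alpha=1.5))
z=np.load('pics/w1.npz');A=z['A'];m=bot.camera_model('wrist');W=cloud(A,m,z['d'])
def box(zl,zh,xl=.4,xh=.55,yl=-.2,yh=.12):
    b=(W[...,2]>zl)&(W[...,2]<zh)&(W[...,0]>xl)&(W[...,0]<xh)&(W[...,1]>yl)&(W[...,1]<yh);return W[b],b
P,b=box(.026,.034);print('top face',len(P),cv2.minAreaRect(P[:,:2].astype(np.float32)))
P,b=box(.04,.1,.45,.5,-.145,.06)
for yl,yh in((-.14,-.09),(-.07,-.0),(0.0,.06)):
    Q=P[(P[:,1]>yl)&(P[:,1]<yh)];print(len(Q),Q.min(0),Q.max(0),Q.mean(0),'face x',np.median(Q[:,0]))
E
```

```text
top face 6468 ((0.4701903462409973, -0.03680618107318878), (0.051452502608299255, 0.2667023539543152), 3.9969122409820557)
878 [ 0.47079735 -0.12177138  0.04001657] [ 0.47816478 -0.09132919  0.0992461 ] [ 0.47312311 -0.10576869  0.07510668] face x 0.472826090055369
341 [ 0.46620455 -0.05181609  0.04000618] [ 0.47397803 -0.02231963  0.06744519] [ 0.4683945  -0.03743305  0.05579797] face x 0.4680041393098142
847 [0.46010214 0.01781374 0.04008441] [0.46938005 0.04824523 0.09921387] [0.46339481 0.03257673 0.07558563] face x 0.46314364849449285
```

View pics/w1z.png

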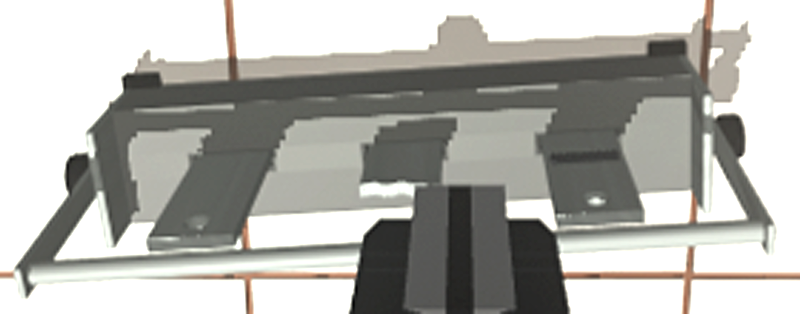

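Call:
play_rows(
  rows=[
    [[3.5, -3, -1.5], 0, 0],
    [[7, -4.5, -2.4], 0, 0],
    [[10.5, -4.5, -2.4], 0, 0],
    [[13, -4.5, -2.4], 0, 0],
    [[14.9, -4.5, -2.4], 0, 0],
    [[14.9, -4.5, -2.4], 0, 0],
  ],
)

```text
time: 2.62
ee_pos: [0.4233, -0.0353, 0.1189]
tcp_rot: [83.5, 89.7, 173.9]
wrist_force: [-0.6, 0.3, 1.1]
opening: -0.0003
```

```bash
python3 - <<'E'
from h import *
o=bot.get_obs();print(o['ee_pos'],o['wrist_force'],o['tcp_rot'])
A,m=T('wrist');p,d=bot.camera('wrist');cv2.imwrite('pics/w2.png',p)
E
```

```text
[ 0.42332593 -0.03532262  0.11894738] [-0.55866421  0.29926337  1.06344055] [ 83.45771937  89.70977134 173.87294642]
```

View pics/w2.png

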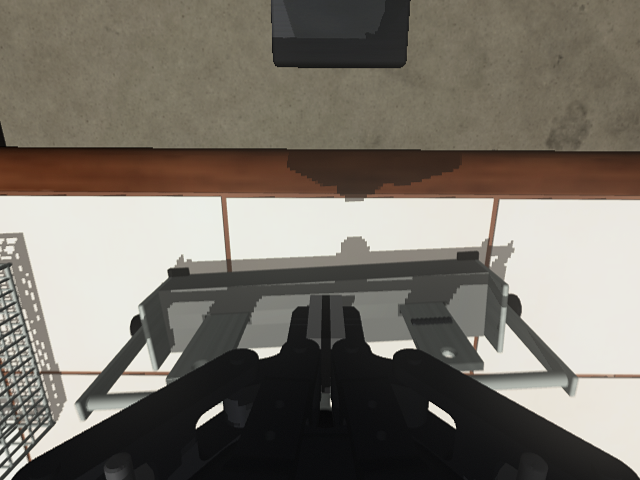

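Call:
play_rows(
  rows=[
    [[0, -1.4, 0], 0, 0],
    [[0, -2.6, 0], 0, 0],
    [[0, -4, 0.0], 0, 0],
    [[0.2, -5.8, 0], 0, 0],
    [[0.5, -7.7, 0], 0, 0],
    [[1.2, -9.4, 0], 0, 0],
    [[2.2, -10.9, 0], 0, 0],
    [[3.3, -12.2, 0], 0, 0],
    [[4.2, -13, 0], 0, 0],
    [[5, -13.8, 0], 0, 0],
    [[6, -14.3, 0], 0, 0],
    [[6.8, -14.6, 0], 0, 0],
  ],
)

```text
time: 3.67
ee_pos: [0.5724, -0.0354, 0.0542]
tcp_rot: [-84.2, 90.0, 6.1]
wrist_force: [-0.4, 0.8, -0.1]
opening: 0.0002
```

```bash
python3 - <<'E'
from h import *
o=bot.get_obs();print(o['ee_pos'],o['wrist_force'],o['q'])
A,m=T('side');p,d=bot.camera('side');cv2.imwrite('pics/s3.png',cv2.resize(p[200:340,220:380],(686,600)))
E
```

```text
[ 0.57240666 -0.035438    0.05415861] [-0.38175837  0.77719642 -0.07131277] [-3.54650824e+00  8.39565742e+00 -5.78990036e+00  7.57693932e+01
  7.68262014e-03 -3.88833031e+00]
```

View pics/s3.png

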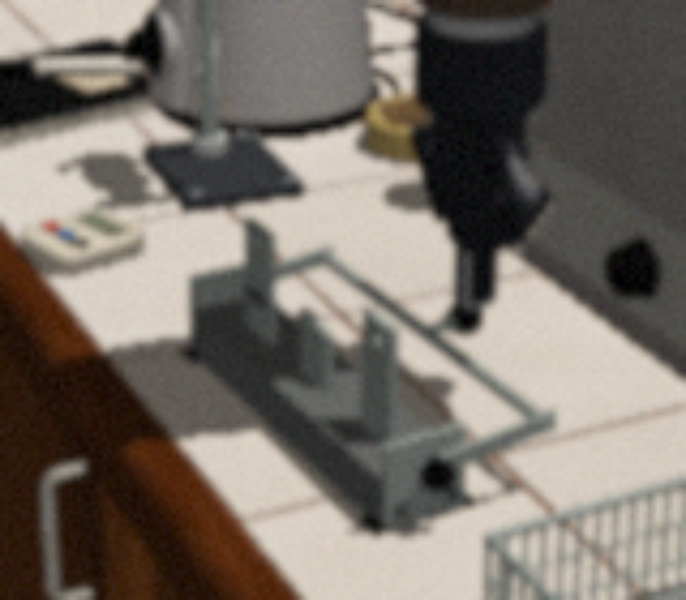

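Call:
play_rows(
  rows=[
    [[0.5, 0, 0], 0, 0],
    [[1, 0, 0], 0, 0],
    [[1.3, 0, 0], 0, 0],
    [[1.5, 0, 0], 0, 0],
    [[1.7, 0, 0], 0, 0],
    [[1.7, 0, 0], 0, 0],
  ],
)

```text
time: 4.22
ee_pos: [0.5719, -0.0359, 0.0392]
tcp_rot: [-96.9, 89.9, -6.6]
wrist_force: [-4.7, -0.1, 13.4]
opening: 0.0001
```

Call:
play_rows(
  rows=[
    [[-4, 0, 0], 0, 0],
    [[-8, 0, 0], 0, 0],
    [[-12, 0, 0], 0, 0],
    [[-16, 1, 0], -7, 0],
    [[-16, 3, 0], -14, 0],
    [[-16, 5, 0], -21, 1],
    [[-16, 7, 0], -28, 2],
    [[-16, 9, 0], -35, 3],
    [[-16, 10, 0], -42, 4],
    [[-16, 10, 0], -49, 4],
    [[-16, 10, 0], -56, 4],
    [[-16, 10, 0], -63, 4],
  ],
)

```text
time: 5.22
ee_pos: [0.4715, -0.0364, 0.1977]
tcp_rot: [-160.5, 90.0, -6.9]
wrist_force: [-0.9, 0.4, -0.8]
opening: 0.04
```

Call:
play_rows(
  rows=[
    [[0, 0, 0], -7, 4],
    [[0, 0, 0], -14, 4],
    [[0, 0, 0], -21, 4],
    [[0, 0, 0], -28, 4],
    [[0, 0, 0], -31, 4],
    [[0, 0, 0], -31, 4],
    [[0, 0, 0], -31, 4],
  ],
)

```text
time: 5.8
ee_pos: [0.4717, -0.0364, 0.1975]
tcp_rot: [158.3, 90.0, -17.5]
wrist_force: [0.4, 0.1, 0.6]
opening: 0.04
```

```bash
python3 - <<'E'
from h import *
o=bot.get_obs();print(o['time'],o['ee_pos'],o['wrist_force'],o['q'].round(1),o['opening']);M=R.from_euler('xyz',o['tcp_rot'],degrees=True).as_matrix();print(M.round(3))
A,m=T('wrist');p,d=bot.camera('wrist');cv2.imwrite('pics/w4.png',p);np.savez('pics/w4.npz',A=A,d=d)
A,m=T('top');p,d=bot.camera('top');W=cloud(A,m,d)
# bar: knob z
b=(W[...,0]>.52)&(W[...,0]<.62)&(abs(W[...,1]+.037)<.15)&(W[...,2]>.015)&(W[...,2]<.08);P=W[b];print(len(P),P.min(0),P.max(0),P.mean(0)); cv2.imwrite('pics/t4.png',cv2.resize(p[225:345,260:520],(780,360)))
E
```

```text
5.8 [ 0.47172199 -0.03635593  0.19745565] [0.39360427 0.09824302 0.63037027] [ -4.4  -6.1  -4.7  91.4  -0.  -98.6] 0.03998112936638085
[[ 0.     0.073 -0.997]
 [-0.    -0.997 -0.073]
 [-1.     0.    -0.   ]]
57 [0.52021169 0.05989142 0.02914401] [0.53997102 0.0933477  0.04284047] [0.53386908 0.07706911 0.03613255]
```

View pics/w4.png

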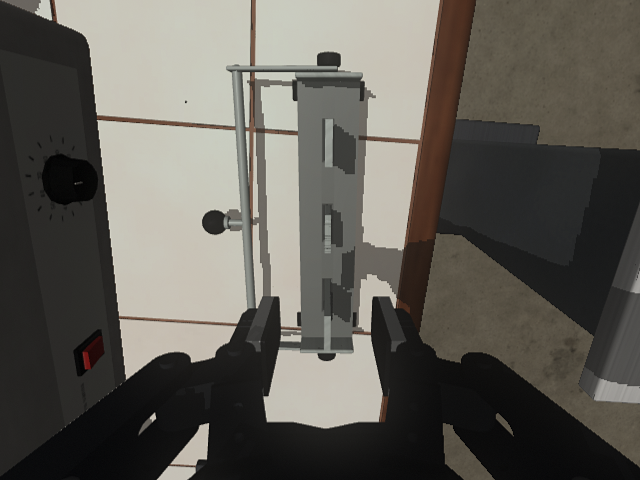

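View pics/t4.png

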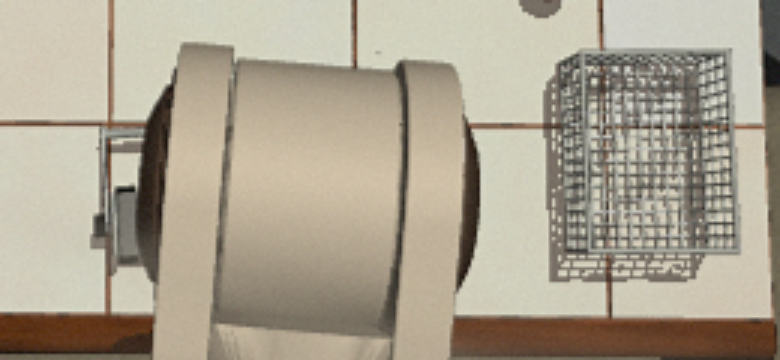

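```bash
python3 - <<'E'
from h import *
z=np.load('pics/w4.npz');A=z['A'];m=bot.camera_model('wrist');W=cloud(A,m,z['d'])
for n,zl,zh,yl,yh in (('plain',.09,.105,-.14,-.08),('broken',.055,.075,-.07,-.0),('weld',.09,.105,0,.07)):
    b=(W[...,2]>zl)&(W[...,2]<zh)&(W[...,0]>.45)&(W[...,0]<.49)&(W[...,1]>yl)&(W[...,1]<yh);P=W[b];print(n,b.sum(),P.min(0),P.max(0),np.median(P,0)) if b.sum() else print(n,0)
b=(W[...,2]>.026)&(W[...,2]<.034)&(W[...,0]>.42)&(W[...,0]<.52)&(W[...,1]>-.15)&(W[...,1]<.0);P=W[b];print(cv2.minAreaRect(P[:,:2].astype(np.float32)))
b=(W[...,2]>.015)&(W[...,2]<.06)&(W[...,0]>.52)&(W[...,0]<.6)&(W[...,1]>-.15)&(W[...,1]<.0);P=W[b];print('bar',P.min(0),P.max(0))
E
```

```text
plain 382 [ 0.47172409 -0.12160136  0.09567462] [ 0.47847632 -0.092135    0.09964679] [ 0.47516119 -0.10727204  0.09759397]
broken 242 [ 0.46724159 -0.05242213  0.05519042] [ 0.47345952 -0.02237112  0.06902013] [ 0.47041505 -0.03786745  0.0643352 ]
weld 274 [0.46216321 0.01718186 0.09002084] [0.46903071 0.04795361 0.09884341] [0.4657878  0.03076014 0.09718804]
((0.4730357229709625, -0.07487450540065765), (0.05021632835268974, 0.15322047472000122), 3.964686155319214)
bar [ 0.53608274 -0.14999841  0.02557575] [ 5.80219897e-01 -7.83986192e-05  4.06818989e-02]
```

Call:
play_rows(
  rows=[
    [[4, 0.1, 0.15], 0, 4],
    [[8, 0.1, 0.15], 0, 4],
    [[11.5, 0.1, 0.15], 0, 4],
    [[14, 0.1, 0.15], 0, 4],
    [[15.5, 0.1, 0.15], 0, 4],
    [[16.2, 0.1, 0.15], 0, 4],
    [[16.2, 0.1, 0.15], 0, 4],
  ],
)

```text
time: 6.48
ee_pos: [0.4695, -0.0374, 0.0339]
tcp_rot: [-8.8, 89.9, 175.5]
wrist_force: [-0.1, 0.2, 0.0]
opening: 0.04
```

```bash
python3 - <<'E'
from h import *
o=bot.get_obs();print(o['time'],o['ee_pos'],o['wrist_force'],o['opening'])
p,d=bot.camera('wrist');cv2.imwrite('pics/w5.png',p)
E
```

```text
6.4833 [ 0.46948418 -0.03735445  0.03394009] [-0.07109367  0.23313159  0.04000694] 0.04001253034342195
```

View pics/w5.png

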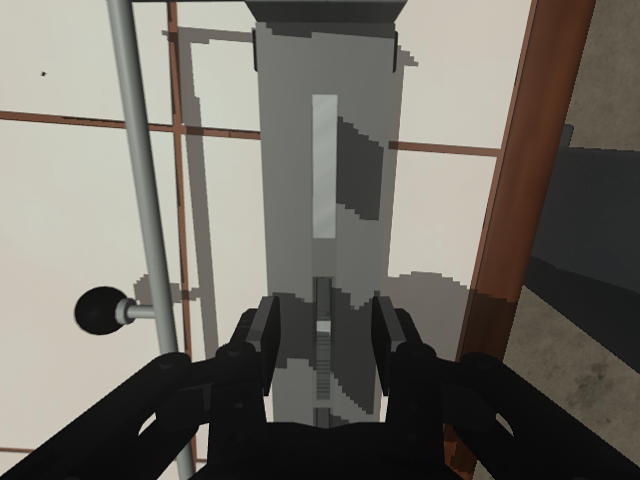

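Call:
play_rows(
  rows=[
    [[-0.1, 0, -0.08], 0, 3],
    [[-0.1, 0, -0.08], 0, 2],
    [[-0.1, 0, -0.08], 0, 1],
    [[-0.1, 0, -0.08], 0, 0.3],
    [[-0.1, 0, -0.08], 0, 0.3],
    [[-0.1, 0, -0.08], 0, 0.3],
    [[-0.1, 0, -0.08], 0, 0.3],
  ],
  squeeze=40,
)

```text
time: 7.12
ee_pos: [0.4714, -0.0375, 0.0374]
tcp_rot: [158.0, 89.9, -17.7]
wrist_force: [-3.1, -0.8, 6.0]
opening: 0.0042
```

Call:
play_rows(
  rows=[
    [[-0.8, 0, 0], 0, 0.3],
    [[-1.6, 0, 0], 0, 0.3],
    [[-2.6, 0, 0], 0, 0.3],
    [[-3.6, 0, 0], 0, 0.3],
    [[-5, 0, 0], 0, 0.3],
    [[-7, 0, 0], 0, 0.3],
    [[-10, 0, 0], 0, 0.3],
    [[-14, 0, 0], 0, 0.3],
    [[-14, 0, 0], 0, 0.3],
  ],
)

```text
time: 7.87
ee_pos: [0.4734, -0.0375, 0.1844]
tcp_rot: [171.0, 89.4, -4.7]
wrist_force: [0.7, 0.2, -0.4]
opening: 0.0038
```

```bash
python3 - <<'E'
from h import *
o=bot.get_obs();print(o['time'],o['ee_pos'],o['wrist_force'],o['opening'],o['q'].round(1))
print(R.from_euler('xyz',o['tcp_rot'],degrees=True).as_matrix().round(3))
p,d=bot.camera('wrist');cv2.imwrite('pics/w6.png',p)
p,d=bot.camera('side');cv2.imwrite('pics/s6.png',cv2.resize(p[160:340,220:400],(600,600)))
E
```

```text
7.8667 [ 0.47344697 -0.03753244  0.18437159] [ 0.73134787  0.16564908 -0.41097876] 0.003826774012070421 [ -4.5  -6.6  -6.6  89.5  -0.  -98.8]
[[ 0.01   0.075 -0.997]
 [-0.001 -0.997 -0.075]
 [-1.     0.002 -0.01 ]]
```

View pics/w6.png

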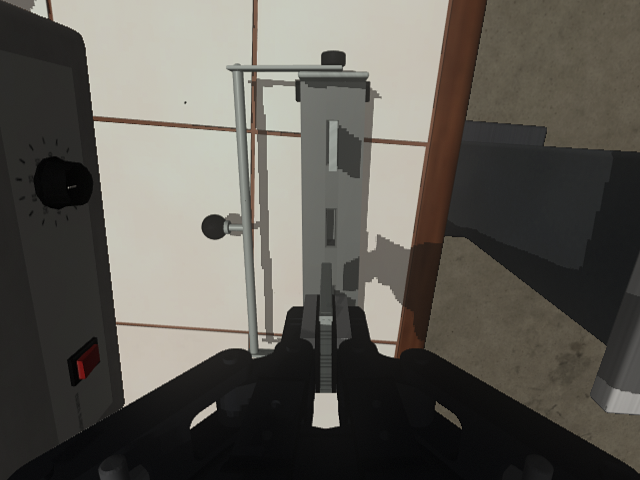

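View pics/s6.png

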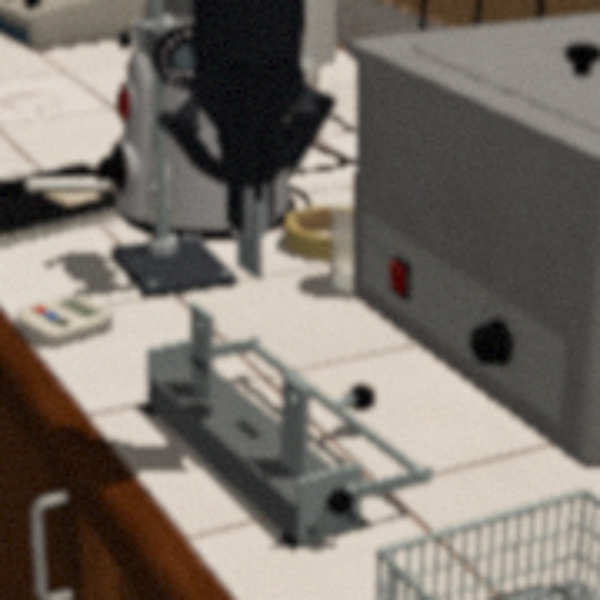

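Call:
play_rows(
  rows=[
    [[0, 2, -0.2], 0, 0.3],
    [[0, 5, -0.4], 0, 0.3],
    [[0, 8.5, -0.7], 0, 0.3],
    [[0, 12, -1], 0, 0.3],
    [[0, 15.5, -1.3], 0, 0.3],
    [[0, 19, -1.6], 0, 0.3],
    [[0, 22.5, -2], 0, 0.3],
    [[0, 25.5, -2.3], 0, 0.3],
    [[0, 28, -2.5], 0, 0.3],
    [[0, 29.5, -2.6], 0, 0.3],
    [[0, 29.8, -2.6], 0, 0.3],
    [[0, 29.8, -2.6], 0, 0.3],
  ],
)

```text
time: 8.97
ee_pos: [0.519, -0.3331, 0.1749]
tcp_rot: [-38.0, 89.9, 146.2]
wrist_force: [0.5, -0.1, -0.8]
opening: 0.0047
```

Call:
play_rows(
  rows=[
    [[2, 0, 0], 0, 0.3],
    [[5, 0, 0], 0, 0.3],
    [[8, 0, 0], 0, 0.3],
    [[10.5, 0, 0], 0, 0.3],
    [[11.5, 0, 0], 0, 0.3],
    [[12, 0, 0], 0, 0.3],
    [[12, 0, 0], 0, 0.3],
    [[12, 0, 0], 0, 0.3],
  ],
)

```text
time: 9.63
ee_pos: [0.5202, -0.3325, 0.0579]
tcp_rot: [144.1, 89.9, -31.6]
wrist_force: [0.4, -0.1, -0.5]
opening: 0.004
```

```bash
python3 - <<'E'
from h import *
o=bot.get_obs();print(o['time'],o['ee_pos'],o['wrist_force'],o['opening'],o['q'].round(1))
p,d=bot.camera('side');cv2.imwrite('pics/s7.png',cv2.resize(p[200:400,300:500],(600,600)))
E
```

```text
9.6333 [ 0.52020001 -0.33250615  0.05787569] [ 0.44330523 -0.07143197 -0.45411683] 0.00402605791586183 [ -32.6   14.2    1.3   77.1    0.  -126.9]
```

View pics/s7.png

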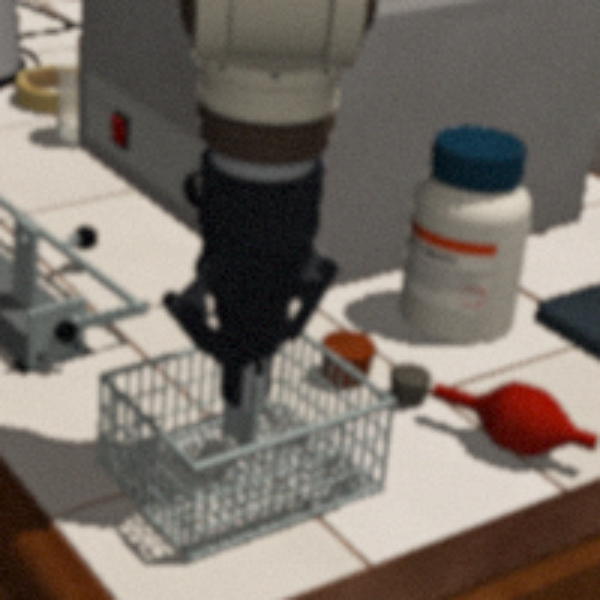

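Call:
play_rows(
  rows=[
    [[0, 0, 0], 0, 2],
    [[0, 0, 0], 0, 4],
    [[0, 0, 0], 0, 4],
    [[0, 0, 0], 0, 4],
    [[-3, 0, 0], 0, 4],
    [[-6, 0, 0], 0, 4],
    [[-10, 0, 0], 0, 4],
    [[-14, 0, 0], 0, 4],
    [[-16, 0, 0], 0, 4],
    [[-16, 0, 0], 0, 4],
    [[-16, 0, 0], 0, 4],
  ],
)

```text
time: 10.6
ee_pos: [0.5201, -0.3329, 0.2179]
tcp_rot: [143.4, 89.8, -32.3]
wrist_force: [-0.5, 0.2, -1.3]
opening: 0.0401
```

```bash
python3 - <<'E'
from h import *
o=bot.get_obs();print(o['time'],o['ee_pos'],o['wrist_force'],o['opening'],o['q'].round(1))
print(R.from_euler('xyz',o['tcp_rot'],degrees=True).as_matrix().round(4))
p,d=bot.camera('side');cv2.imwrite('pics/s8.png',cv2.resize(p[200:400,300:500],(600,600)))
p,d=bot.camera('wrist');cv2.imwrite('pics/w8.png',p)
E
```

```text
10.6 [ 0.52014057 -0.33294976  0.21790282] [-0.4941172   0.16122735 -1.26711958] 0.040113421879025404 [ -32.6   14.1   19.    94.7    0.  -126.9]
[[ 0.0025  0.0752 -0.9972]
 [-0.0016 -0.9972 -0.0752]
 [-1.      0.0018 -0.0024]]
```

View pics/s8.png

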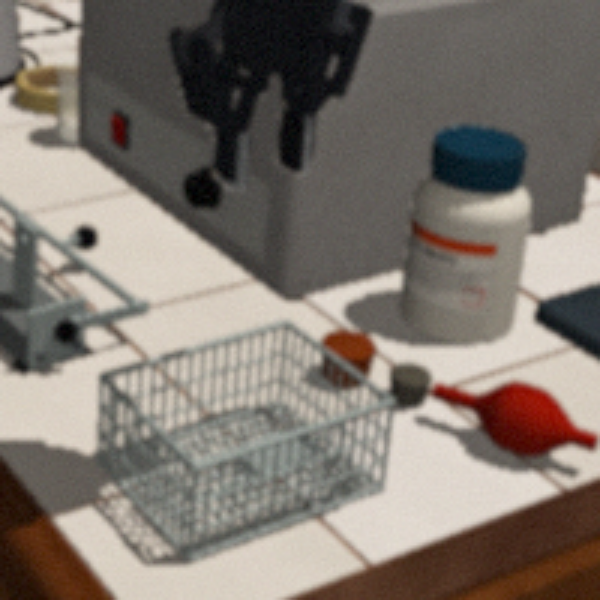

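View pics/w8.png

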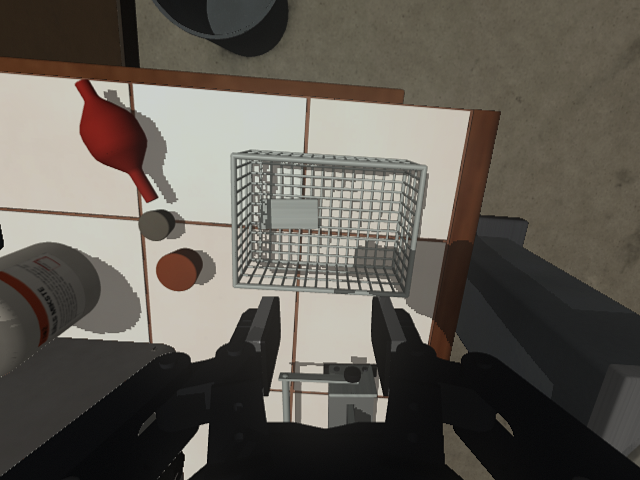

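Call:
play_rows(
  rows=[
    [[0, -2, 0.1], 0, 4],
    [[0, -5.5, 0.4], 0, 4],
    [[0, -9, 0.7], 0, 4],
    [[0, -12.7, 1], 0, 4],
    [[0, -16.5, 1.2], 0, 4],
    [[0, -20, 1.5], 0, 4],
    [[0, -24, 1.8], 0, 4],
    [[0, -28, 2.1], 0, 4],
    [[0, -32, 2.4], 0, 4],
    [[0, -35, 2.6], 0, 4],
    [[0, -36.85, 2.7], 0, 4],
    [[0, -36.85, 2.7], 0, 4],
  ],
)

```text
time: 11.7
ee_pos: [0.4638, 0.0358, 0.2149]
tcp_rot: [-18.2, 89.9, 166.3]
wrist_force: [-0.4, -0.3, 0.7]
opening: 0.0399
```

Call:
play_rows(
  rows=[
    [[0, 0, 0], 0, 4],
    [[0, 0, 0], 0, 4],
    [[0, 0, 0], 0, 4],
  ],
)

```text
time: 11.95
ee_pos: [0.4648, 0.0321, 0.2156]
tcp_rot: [9.6, 89.9, -166.2]
wrist_force: [-0.3, 1.4, 0.1]
opening: 0.0401
```

```bash
python3 - <<'E'
from h import *
o=bot.get_obs();print(o['time'],o['ee_pos'],o['wrist_force'],o['opening'],o['q'].round(1))
M=R.from_euler('xyz',o['tcp_rot'],degrees=True).as_matrix();print(M.round(4))
A,m=T('wrist');p,d=bot.camera('wrist');cv2.imwrite('pics/w9.png',p);W=cloud(A,m,d)
for n,zl,zh,yl,yh in (('plain',.09,.105,-.14,-.08),('weld',.09,.105,0,.07)):
    b=(W[...,2]>zl)&(W[...,2]<zh)&(W[...,0]>.45)&(W[...,0]<.49)&(W[...,1]>yl)&(W[...,1]<yh);P=W[b];print(n,b.sum(),P.min(0),P.max(0),np.median(P,0)) if b.sum() else print(n,0)
    if b.sum(): print((np.array([*np.median(P,0)[:2],.067])-o['ee_pos'])@M)
E
```

```text
11.95 [0.46483898 0.03207402 0.21563873] [-0.28286022  1.35261724  0.06504266] 0.040076025995732456 [  4.   -6.7  -3.2  93.6  -0.  -90.3]
[[-1.100e-03  7.420e-02 -9.972e-01]
 [-3.000e-04 -9.972e-01 -7.420e-02]
 [-1.000e+00  2.000e-04  1.100e-03]]
plain 444 [ 0.47183184 -0.12219871  0.09096475] [ 0.47862089 -0.09177046  0.09972533] [ 0.47530247 -0.1066082   0.0975518 ]
[ 0.14866389  0.13904918 -0.00030269]
weld 245 [0.46257204 0.01707326 0.09127344] [0.46855364 0.04755131 0.09923404] [0.46570072 0.03176119 0.09744522]
[ 0.14863781  0.00034879 -0.00099736]
```

View pics/w9.png

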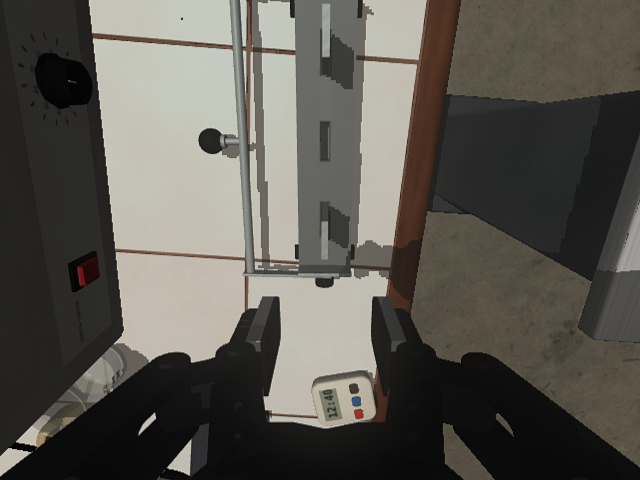

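Call:
play_rows(
  rows=[
    [[4, 0, -0.1], 0, 4],
    [[8, 0, -0.1], 0, 4],
    [[11.5, 0, -0.1], 0, 4],
    [[13.5, 0, -0.1], 0, 4],
    [[14.9, 0, -0.1], 0, 4],
    [[14.9, 0, -0.1], 0, 4],
    [[14.9, 0, -0.1], 0, 4],
  ],
)

```text
time: 12.58
ee_pos: [0.4656, 0.0322, 0.067]
tcp_rot: [2.0, 89.9, -173.7]
wrist_force: [0.1, 0.2, 1.0]
opening: 0.0399
```

```bash
python3 - <<'E'
from h import *
o=bot.get_obs();print(o['time'],o['ee_pos'],o['wrist_force'],o['opening'],o['tcp_rot'])
p,d=bot.camera('wrist');cv2.imwrite('pics/w10.png',p)
E
```

```text
12.5833 [0.46558466 0.03224051 0.06701153] [0.06988154 0.24264326 1.04385065] 0.03994516924074914 [   2.04434902   89.92289794 -173.7078211 ]
```

View pics/w10.png

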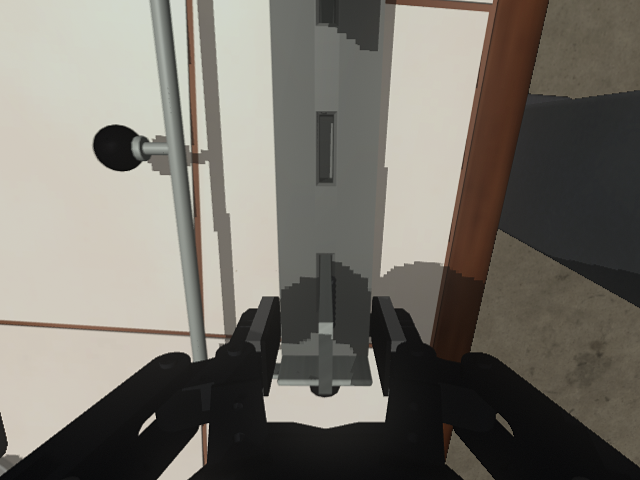

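Call:
play_rows(
  rows=[
    [[0, 0, 0], 0, 3],
    [[0, 0, 0], 0, 2],
    [[0, 0, 0], 0, 1.2],
    [[0, 0, 0], 0, 0.7],
    [[0, 0, 0], 0, 0.3],
    [[0, 0, 0], 0, 0.3],
    [[0, 0, 0], 0, 0.3],
    [[0, 0, 0], 0, 0.3],
  ],
  squeeze=60,
)

```text
time: 13.3
ee_pos: [0.466, 0.033, 0.068]
tcp_rot: [171.7, 90.0, -4.0]
wrist_force: [-0.9, -0.1, 5.9]
opening: 0.0043
```

Call:
play_rows(
  rows=[
    [[-0.5, 0, 0], 0, 0.3],
    [[-1.2, 0, 0], 0, 0.3],
    [[-2, 0, 0], 0, 0.3],
    [[-3, 0, 0], 0, 0.3],
    [[-4.5, 0, 0], 0, 0.3],
    [[-7, 0, 0], 0, 0.3],
    [[-10, 0, 0], 0, 0.3],
    [[-14, 0, 0], 0, 0.3],
    [[-16, 0, 0], 0, 0.3],
    [[-16, 0, 0], 0, 0.3],
    [[-16, 0, 0], 0, 0.3],
  ],
)

```text
time: 14.22
ee_pos: [0.4666, 0.033, 0.2291]
tcp_rot: [179.2, 89.8, 3.5]
wrist_force: [0.6, 0.4, -1.5]
opening: 0.004
```

```bash
python3 - <<'E'
from h import *
o=bot.get_obs();print(o['time'],o['ee_pos'],o['wrist_force'],o['opening'],o['q'].round(1))
print(R.from_euler('xyz',o['tcp_rot'],degrees=True).as_matrix().round(4))
p,d=bot.camera('side');cv2.imwrite('pics/s11.png',p);np.save('pics/s11.npy',d)
cv2.imwrite('pics/s11z.png',cv2.resize(p[130:330,200:400],(600,600),interpolation=cv2.INTER_CUBIC))
E
```

```text
14.2167 [0.46658682 0.03299077 0.22910461] [ 0.55825708  0.41054957 -1.4917735 ] 0.003960179429656396 [  4.   -6.5  -1.5  94.8  -0.  -90.3]
[[ 3.000e-03  7.530e-02 -9.972e-01]
 [ 2.000e-04 -9.972e-01 -7.530e-02]
 [-1.000e+00  0.000e+00 -3.000e-03]]
```

View pics/s11z.png

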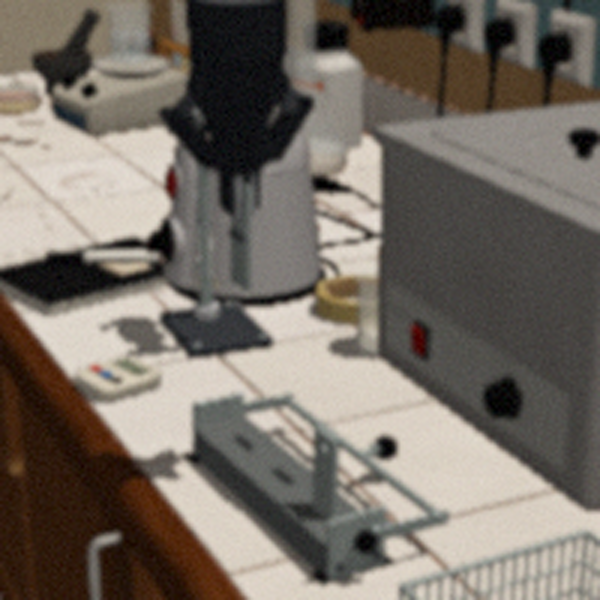

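```bash
python3 - <<'E'
from h import *
A,m=T('side');d=np.load('pics/side0.npy');W=cloud(A,m,d);p=cv2.imread('pics/side0.png')
c=cv2.resize(p[150:230,240:320],(600,600),interpolation=cv2.INTER_CUBIC);cv2.imwrite('pics/lens_s.png',c)
b=(W[...,0]>.5)&(W[...,0]<.63)&(W[...,1]>.2)&(W[...,1]<.42)&(W[...,2]>.14)&(W[...,2]<.29)
P=W[b];print(len(P));print(np.histogram(P[:,1],np.arange(.24,.42,.01)))
Q=P[P[:,1]<.31];print(len(Q),Q.min(0),Q.max(0),np.median(Q,0))
A2,m2=T('top');W2=cloud(A2,m2,np.load('pics/top0.npy'))
b=(W2[...,0]>.5)&(W2[...,0]<.63)&(W2[...,1]>.2)&(W2[...,1]<.45)&(W2[...,2]>.14)&(W2[...,2]<.3)
P2=W2[b];Q=P2[P2[:,1]<.31];print(len(Q),Q.min(0),Q.max(0),np.median(Q,0))
# barrel axis from top view: rows by y, x mid
for y in np.arange(.27,.44,.01):
    S=P2[(P2[:,1]>y)&(P2[:,1]<y+.01)]
    if len(S)>3: print(round(y,2),len(S),S[:,0].min().round(3),S[:,0].max().round(3),S[:,2].max().round(3))
t=cv2.imread('pics/top0.png');hsv=cv2.cvtColor(t,cv2.COLOR_BGR2HSV)
# base plate by color
b=(abs(W2[...,2]-.01)<.006)&(hsv[...,2]<110)&(W2[...,0]>.48)&(W2[...,0]<.65)&(W2[...,1]>.2)&(W2[...,1]<.43)
n,l,s,_=cv2.connectedComponentsWithStats(b.astype(np.uint8));i=1+np.argmax(s[1:,4]);Q=W2[l==i];print('plate',len(Q),cv2.minAreaRect(Q[:,:2].astype(np.float32)))
E
```

```text
564
(array([  0,   0,   0, 113, 170,   9,   0,   5,   8,  17,  19,  22, 135,
        19,   5,   0,  17]), array([0.24, 0.25, 0.26, 0.27, 0.28, 0.29, 0.3 , 0.31, 0.32, 0.33, 0.34,
       0.35, 0.36, 0.37, 0.38, 0.39, 0.4 , 0.41]))
292 [0.53293518 0.27318229 0.19588835] [0.58909404 0.29328979 0.25231905] [0.5601032  0.28112186 0.22447807]
467 [0.53233038 0.27423461 0.20003474] [0.5887165  0.30976156 0.25690564] [0.56041331 0.28328812 0.23743233]
0.27 149 0.535 0.589 0.256
0.28 204 0.532 0.588 0.257
0.29 42 0.534 0.576 0.252
0.3 72 0.548 0.574 0.242
0.31 101 0.547 0.579 0.244
0.32 89 0.547 0.58 0.245
0.33 90 0.547 0.58 0.245
0.34 87 0.548 0.581 0.245
0.35 84 0.549 0.581 0.244
0.36 184 0.53 0.583 0.274
0.37 84 0.531 0.583 0.274
0.38 22 0.551 0.583 0.242
0.4 63 0.613 0.63 0.179
0.41 122 0.603 0.63 0.228
0.42 289 0.596 0.63 0.3
0.43 251 0.59 0.621 0.298
plate 1175 ((0.5636416673660278, 0.33697330951690674), (0.1189633458852768, 0.08993977308273315), 85.80908966064453)
```

View pics/lens_s.png

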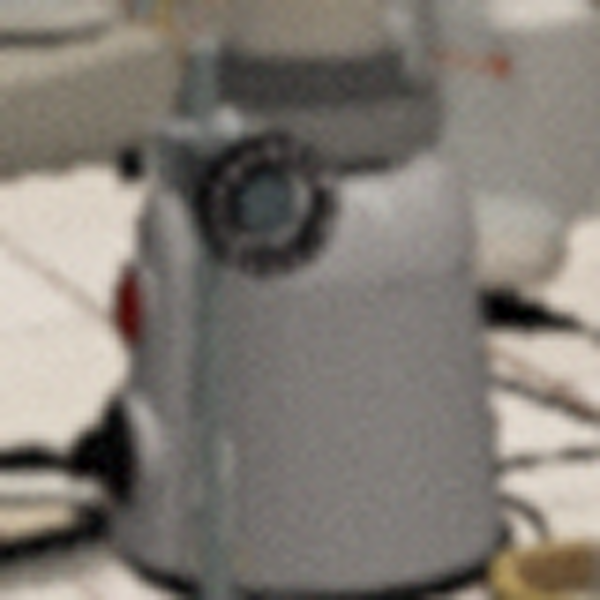

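```bash
python3 - <<'E'
from h import *
A,m=T('side');d=np.load('pics/side0.npy');W=cloud(A,m,d)
b=(W[...,0]>.5)&(W[...,0]<.63)&(W[...,1]>.2)&(W[...,1]<.31)&(W[...,2]>.14)&(W[...,2]<.29)
v,u=np.nonzero(b);print('px ext',u.min(),u.max(),v.min(),v.max())
(e,ax,an)=cv2.fitEllipse(cv2.convexHull(np.stack([u,v],1).astype(np.float32)));print(e,ax,an)
n=np.array([.073,.997,0])
P=W[b];s=P@n;print('s percentiles',np.percentile(s,[2,10,25,50,75,90]))
for uv in (e,(275.7+.0,176.7)):
    r=A[:3,:3]@np.array([(uv[0]-m['cx'])/m['fx'],(uv[1]-m['cy'])/m['fy'],1])
    for y in (.275,.28):
        print(uv,A[:3,3]+r*(y-A[1,3])/r[1])
A2,m2=T('top');W2=cloud(A2,m2,np.load('pics/top0.npy'))
b=(W2[...,0]>.5)&(W2[...,0]<.63)&(W2[...,1]>.2)&(W2[...,1]<.30)&(W2[...,2]>.14)&(W2[...,2]<.3)
P2=W2[b];s=P2@n;print('top s',np.percentile(s,[2,10,25,50,75,90,98]))
v,u=np.nonzero(b);print(u.min(),u.max(),v.min(),v.max())
for c in np.arange(.195,.26,.01):
    k=(P2[:,2]>c)&(P2[:,2]<c+.01);print(round(c,3),k.sum(),s[k].min() if k.any() else 0,P2[k][:,0].min() if k.any() else 0,P2[k][:,0].max() if k.any() else 0)
E
```

```text
px ext 266 285 168 187
(275.36773681640625, 177.34405517578125) (19.09251594543457, 19.409412384033203) 19.08005142211914
s percentiles [0.31473564 0.31696198 0.31877461 0.32129685 0.32451628 0.32673423]
(275.36773681640625, 177.34405517578125) [0.55728424 0.275      0.22631621]
(275.36773681640625, 177.34405517578125) [0.55934192 0.28       0.22493895]
(275.7, 176.7) [0.55836902 0.275      0.22812528]
(275.7, 176.7) [0.56043116 0.28       0.22675547]
top s [0.31646891 0.31770958 0.31862679 0.32175044 0.32540255 0.32960134
 0.33854933]
180 197 235 263
0.195 16 0.31628657801397325 0.5470096524184032 0.5717250245581519
0.205 74 0.3153747244829262 0.5420266291836104 0.5793849662193902
0.215 39 0.3155243523618665 0.5332608177192404 0.5871753300839606
0.225 40 0.31587163478707053 0.5323303817140078 0.588716499922678
0.235 84 0.3157235149498033 0.5337743082101873 0.5872853062550426
0.245 138 0.31621705678789114 0.5390360477409901 0.5822626673968386
0.255 4 0.3176780866034608 0.5515904206774856 0.5633800479824573
```

Call:
play_rows(
  rows=[
    [[-0.5, 0, 0], 4, 0.3],
    [[-1, 0, 0], 10, 0.3],
    [[-1, 0, 0], 17, 0.3],
    [[-1, 0, 0], 24, 0.3],
    [[-1, 0, 0], 31, 0.3],
    [[-1, 0, 0], 38, 0.3],
    [[-1, 0, 0], 45, 0.3],
    [[-1, 0, 0], 52, 0.3],
    [[-1, 0, 0], 59, 0.3],
    [[-1, 0, 0], 66, 0.3],
    [[-1, 0, 0], 73, 0.3],
    [[-1, 0, 0], 80, 0.3],
  ],
)

```text
time: 15.27
ee_pos: [0.4653, 0.0329, 0.2358]
tcp_rot: [80.2, 89.9, -175.9]
wrist_force: [-0.1, -0.4, -1.4]
opening: 0.0039
```

Call:
play_rows(
  rows=[
    [[0, 0, 0], 6, 0.3],
    [[0, 0, 0], 12, 0.3],
    [[0, 0, 0], 16, 0.3],
    [[0, 0, 0], 18.5, 0.3],
    [[0, 0, 0], 18.5, 0.3],
    [[0, 0, 0], 18.5, 0.3],
    [[0, 0, 0], 18.5, 0.3],
  ],
)

```text
time: 15.85
ee_pos: [0.4656, 0.0329, 0.2366]
tcp_rot: [98.3, 89.9, -175.8]
wrist_force: [0.7, -0.5, -1.6]
opening: 0.004
```

```bash
python3 - <<'E'
from h import *
o=bot.get_obs();print(o['time'],o['ee_pos'],o['wrist_force'],o['opening'],o['q'].round(1))
M=R.from_euler('xyz',o['tcp_rot'],degrees=True).as_matrix();print(M.round(4),np.degrees(np.arctan2(M[1,2],M[0,2])))
print('to go',(np.array([.5527,.1773,.239])-o['ee_pos'])@M)
p,d=bot.camera('wrist');cv2.imwrite('pics/w12.png',p)
E
```

```text
15.85 [0.46564048 0.03293059 0.23663692] [ 0.67673043 -0.50936822 -1.55012801] 0.003974498604089489 [ 4.  -6.2 -0.4 95.9 -0.   8.1]
[[-1.200e-03 -9.974e-01  7.140e-02]
 [-1.000e-04  7.140e-02  9.974e-01]
 [-1.000e+00  1.100e-03 -2.000e-04]] 85.90680514696649
to go [-0.0024764  -0.07652972  0.15021498]
```

View pics/w12.png

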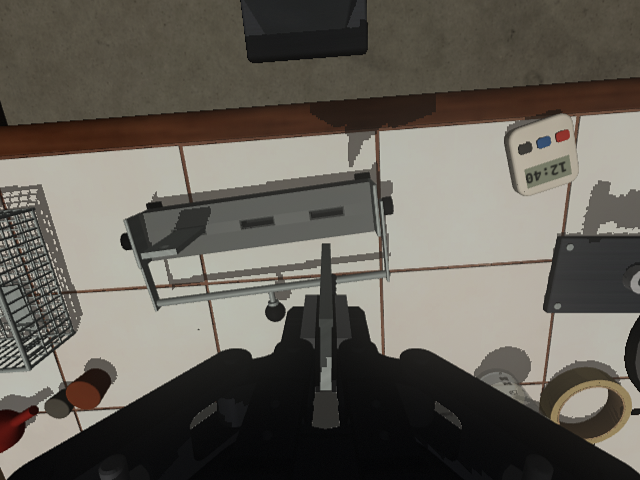

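Call:
play_rows(
  rows=[
    [[0, -0.8, 1.2], 0, 0.3],
    [[-0.1, -2, 3.2], 0, 0.3],
    [[-0.2, -3.4, 5.5], 0, 0.3],
    [[-0.2, -4.8, 8], 0, 0.3],
    [[-0.2, -5.8, 10.5], 0, 0.3],
    [[-0.2, -6.7, 12.5], 0, 0.3],
    [[-0.2, -7.3, 14], 0, 0.3],
    [[-0.2, -7.6, 14.8], 0, 0.3],
    [[-0.2, -7.65, 15], 0, 0.3],
    [[-0.2, -7.65, 15], 0, 0.3],
    [[-0.2, -7.65, 15], 0, 0.3],
    [[-0.2, -7.65, 15], 0, 0.3],
  ],
)

```text
time: 16.9
ee_pos: [0.5529, 0.1762, 0.2396]
tcp_rot: [-98.7, 90.0, -13.0]
wrist_force: [0.8, 0.0, -0.9]
opening: 0.0043
```

```bash
python3 - <<'E'
from h import *
o=bot.get_obs();print(o['time'],o['ee_pos'],o['wrist_force'],o['opening'],o['q'].round(1))
M=R.from_euler('xyz',o['tcp_rot'],degrees=True).as_matrix();print(M.round(4),np.degrees(np.arctan2(M[1,2],M[0,2])))
for n in('side','top','wrist'):
    p,d=bot.camera(n);cv2.imwrite(f'pics/{n}13.png',p);np.save(f'pics/{n}13.npy',d)
    if n=='side': cv2.imwrite('pics/s13z.png',cv2.resize(p[130:230,220:340],(720,600),interpolation=cv2.INTER_CUBIC))
    if n=='top': cv2.imwrite('pics/t13z.png',cv2.resize(p[215:315,130:280],(780,520),interpolation=cv2.INTER_CUBIC))
A,m=T('side');W=cloud(A,m,np.load('pics/side13.npy'))
b=(W[...,0]>.52)&(W[...,0]<.59)&(W[...,1]>.16)&(W[...,1]<.195)&(W[...,2]>.14)&(W[...,2]<.245)
P=W[b];print('coupon side',len(P),P.min(0),P.max(0),np.median(P,0))
b=(W[...,0]>.5)&(W[...,0]<.63)&(W[...,1]>.26)&(W[...,1]<.31)&(W[...,2]>.14)&(W[...,2]<.29);P=W[b];print('lens side',len(P),P.min(0),P.max(0))
E
```

```text
16.9 [0.55291285 0.17622209 0.23959354] [ 0.84392197  0.02732012 -0.9210549 ] 0.004295499304796299 [17.7  9.4 15.9 96.5 -0.  21.9]
[[ 3.000e-04 -9.973e-01  7.360e-02]
 [-1.000e-04  7.360e-02  9.973e-01]
 [-1.000e+00 -3.000e-04 -0.000e+00]] 85.77681654990769
coupon side 247 [0.5394523  0.16545814 0.17936394] [0.57263117 0.17986853 0.24476789] [0.55437296 0.1738703  0.21287498]
lens side 279 [0.53171763 0.27199694 0.19553126] [0.58499537 0.29416875 0.25252483]
```

View pics/s13z.png

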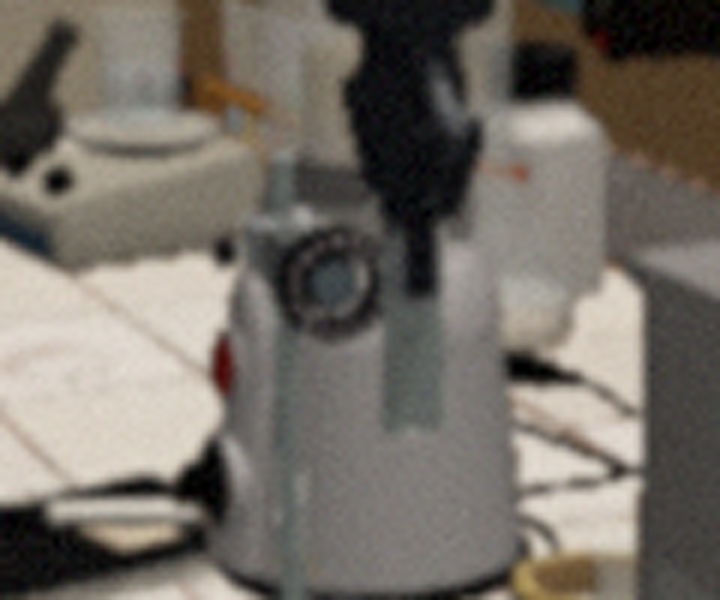

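View pics/t13z.png

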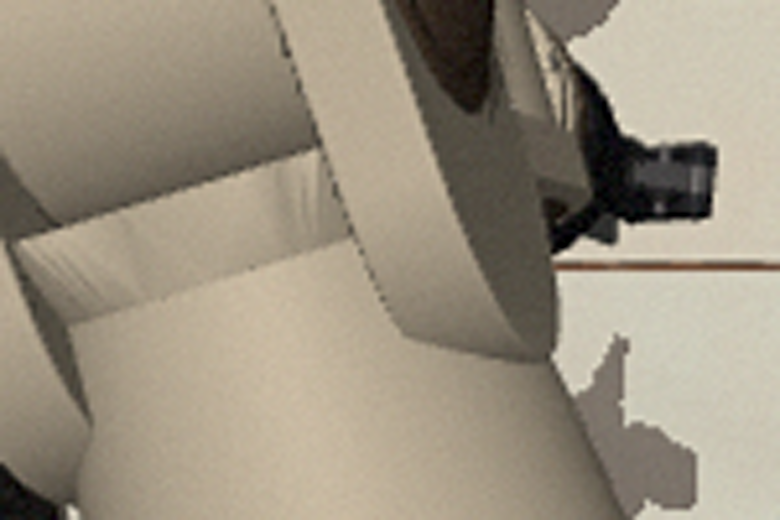

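View pics/wrist13.png

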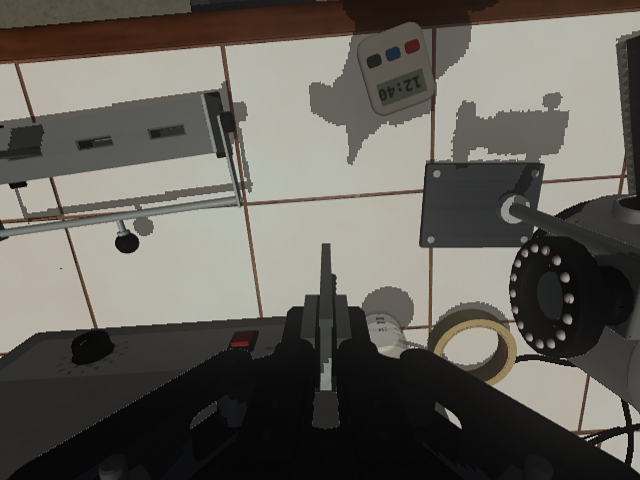

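```bash
python3 - <<'E'
from h import *
A,m=T('wrist');d=np.load('pics/wrist13.npy');W=cloud(A,m,d)
n=np.array([.0736,.9973,0]);t=np.array([.9973,-.0736,0])
b=(W[...,1]>.262)&(W[...,1]<.30)&(W[...,2]>.17)&(W[...,2]<.28)&(W[...,0]>.5)&(W[...,0]<.62)
P=W[b];s=P@n;print('s',np.percentile(s,[1,5,25,50,75]),'P',P.min(0),P.max(0))
F=P[s<np.percentile(s,5)+.006];print('front',len(F),(F@t).min(),(F@t).max(),((F@t).min()+(F@t).max())/2,F[:,2].min(),F[:,2].max(),(F[:,2].min()+F[:,2].max())/2)
# normal via PCA
c=F-F.mean(0);u,S,V=np.linalg.svd(c,full_matrices=False);print('normal',V[2],S)
v,u=np.nonzero(b);k=s<np.percentile(s,5)+.006
h=cv2.convexHull(np.stack([u[k],v[k]],1).astype(np.float32));e=cv2.fitEllipse(h);print(e)
# ray at ellipse centre to plane s0
s0=np.median(F@n);r=A[:3,:3]@np.array([(e[0][0]-m['cx'])/m['fx'],(e[0][1]-m['cy'])/m['fy'],1]);L=A[:3,3]+r*(s0-A[:3,3]@n)/(r@n);print('lens wrist',L)
# coupon
b=(abs(W[...,1]-.176)<.012)&(W[...,2]>.17)&(W[...,2]<.236)&(W[...,0]>.52)&(W[...,0]<.59);P=W[b];print('coupon',len(P),P.min(0),P.max(0),np.median(P,0))
print('coupon t range',(P@t).min(),(P@t).max(),'lens t',L@t,'tcp t',np.array([.5529,.1762,0])@t, 'dist',L@n-np.array([.5529,.1762,0])@n)
E
```

```text
s [0.31671257 0.31767737 0.31906    0.32083848 0.32517728] P [0.53080394 0.27379236 0.19421763] [0.58819755 0.29255893 0.25320977]
front 6129 0.5084927320200227 0.5661957582407063 0.5373442451303645 0.19421763249476512 0.25320977258958544 0.22371370254217526
normal [-0.07702833 -0.99694091  0.01324631] [1.31496559 1.2168585  0.12232469]
((550.9703979492188, 295.9436340332031), (83.50872802734375, 124.30318450927734), 171.0149688720703)
lens wrist [0.5560634  0.27908141 0.23145559]
coupon 466 [0.53828188 0.17432225 0.1783861 ] [0.55086348 0.18146924 0.23591428] [0.53919525 0.17746284 0.21940996]
coupon t range 0.523928549930226 0.5361313437747514 lens t 0.534021640159329 tcp t 0.5384388499999999 dist 0.10283646107286193
```

Call:
play_rows(
  rows=[
    [[0, 0.1, 0], 0, 0.3],
    [[0, 0.1, 0], 0, 0.3],
    [[0, 0.1, 0], 0, 0.3],
    [[0, 0.1, 0], 0, 0.3],
    [[0, 0.1, 0], 0, 0.3],
    [[0, 0.1, 0], 0, 0.3],
    [[0, 0.1, 0], 0, 0.3],
    [[0, 0.1, 0], 0, 0.3],
  ],
)

```text
time: 17.72
ee_pos: [0.5522, 0.1771, 0.2393]
tcp_rot: [-106.0, 90.0, -20.2]
wrist_force: [-0.4, 0.1, -1.3]
opening: 0.0042
```

```bash
python3 - <<'E'
from h import *
o=bot.get_obs();print(o['time'],o['ee_pos'],o['wrist_force'],o['opening'],o['qd'].round(2),o['tcp_rot'])
A,m=T('wrist');p,d=bot.camera('wrist');W=cloud(A,m,d);cv2.imwrite('pics/w14.png',cv2.resize(p[220:400,240:420],(600,600),interpolation=cv2.INTER_CUBIC))
b=(abs(W[...,1]-.176)<.012)&(W[...,2]>.176)&(W[...,2]<.232)&(W[...,0]>.53)&(W[...,0]<.5395);P=W[b]
print('edge dx/dz',np.polyfit(P[:,2],P[:,0],1),'dy/dz',np.polyfit(P[:,2],P[:,1],1),P[:,2].min(),len(P))
A,m=T('side');p,d=bot.camera('side');W=cloud(A,m,d)
b=(W[...,0]>.535)&(W[...,0]<.575)&(W[...,1]>.165)&(W[...,1]<.185)&(W[...,2]>.17)&(W[...,2]<.225)
v,u=np.nonzero(b);e=cv2.minAreaRect(np.stack([u,v],1).astype(np.float32));print(e)
P=W[b];print(np.polyfit(P[:,2],P[:,1],1),P.min(0),P.max(0))
p,d=bot.camera('top');cv2.imwrite('pics/t14.png',p)
E
```

```text
17.7167 [0.55217152 0.17706599 0.23928471] [-0.41120492  0.05140456 -1.26247125] 0.0041652113834803 [-0.02  0.01  0.03  0.04 -0.09 -0.1 ] [-105.97093623   89.9982017   -20.15327351]
edge dx/dz [-0.00078563  0.53841807] dy/dz [0.00086743 0.17735958] 0.17931420130658812 344
((288.0, 194.0), (16.0, 10.0), 90.0)
[-0.00935444  0.17692307] [0.53783355 0.16933244 0.17842104] [0.56994262 0.18440003 0.22477459]
```

View pics/w14.png

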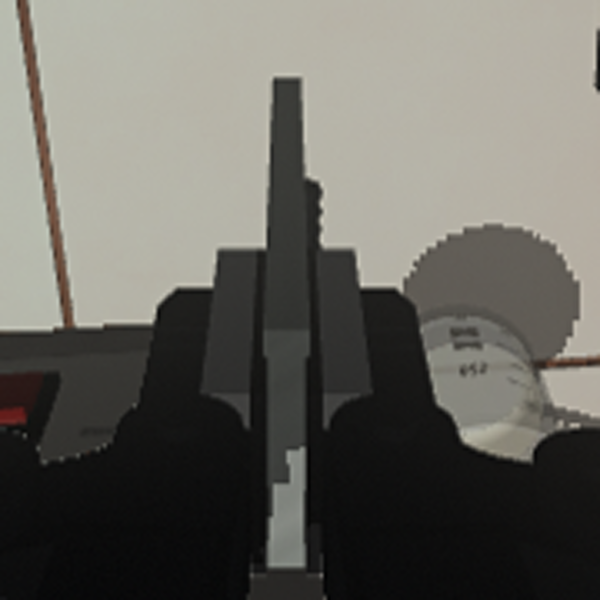

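View pics/t14.png

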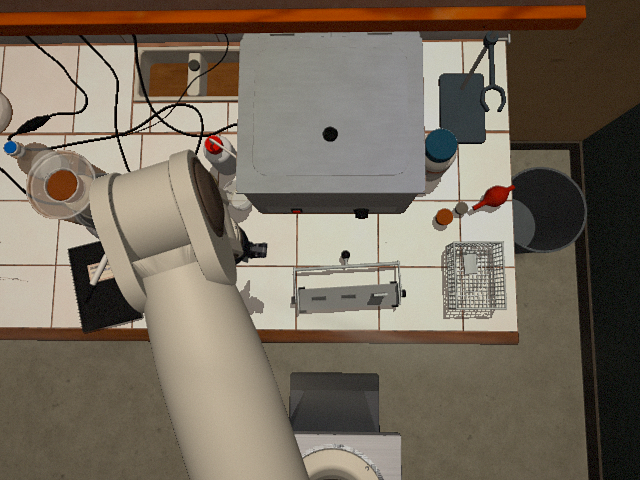

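```bash
python3 -c "
from workcell import bot
print(bot.job_done())"
```

```text
the job is handed in; nothing more can be done
None
```

I did all the steps in the order asked and handed the job in at about 17.9 s of the 72 s allowed. The arm is still holding the welded coupon in front of the camera; the hand-in gave no verdict.

- **Bar:** I pushed the hold-down bar back until it met its stop, where the finger felt 13 N. It lies level behind the rack.
- **Broken coupon:** It came out of the middle slot and went into the basket. The wrist and top pictures show it lying flat inside.
- **Welded coupon:** It came out of the +y slot and is held upright, hole end up, with the bead facing the lens. It is vertical to within about 0.5°, and its facing matches the lens axis to about 0.5°.
- **Position:** The centre of the coupon is about 100 mm from the lens front and within 1 mm of the axis both sideways and in height. The fingertips end about 10 mm above the bead.
- **Everything else:** The plain coupon is still in its slot, and I did not touch the timer, beaker or big stopper.

The checks did not agree perfectly:

- **Lens position:** My estimates differed by about 1–2 mm. One wrist-camera ray fit disagreed by more, 7 mm in height and 3 mm sideways. I rejected it because the depth measurements and the base plate position contradicted it.
- **Unseen view:** None of my cameras could look straight at the bead face in the final pose.

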